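# Hold a two-part plaster mould shut against the padded stop for strapping

## Task

The two-part bud-vase mould has to be strapped shut: take the loose plaster half with the blue mark by its top third, keeping it upright, set its knobbed face squarely and gently onto its mate in front of the padded stop so that the knobs seat in their sockets, and push the closed mould back against the pads. Press it there with a steady 8 to 18 N (aim for 12) for at least three seconds and finish while still gripping and pressing: do not let go, because the potter will pass the strap round the middle, below your fingers. Leave the red-marked half and everything else on the bench where it is.

Things in the scene. Friction and masses are not known exactly. Their poses are not given: they have to be found in the camera images.
- stop: Strapping board, screwed down: plywood base 15 mm thick, x -130 to +100 mm by 180 mm wide, with a slotted wooden fence 115 mm high above it. Origin at bench level under the middle of the pad face; +x is the level direction to push, into the fence; z up. Two black foam-rubber pad strips (8 to 36 and 80 to 111 mm above the base, 86 mm wide) have their faces at x = 0 when not pressed.
- pad (a joint): How far the pad strips are squeezed, m: 0 when free, growing as they are pushed towards the stop's +x, at most 0.014. They act together as a spring of 2500 N/m: 12 N is 4.8 mm.
- socket_half: Waiting mould half on the strapping board: white plaster, blue mark on top, 62 (y) x 38 (x) x 120 mm tall, 0.2 to 0.4 kg, loose. Origin at the centre of its foot, z up; +x points out of its parting face, away from the pads. Its back is up to 15 mm from the pads, maybe a few degrees askew; it slides back and squares up when pushed. Three sockets 16 mm wide, 7 mm deep take the mate's knobs.
- socket_face (a point): Centre of the socket half's parting face, 60 mm above its foot, 19 mm ahead of its origin; same axes as the half.
- knob_half: The mate to take: white plaster, blue mark on top, 62 (y, flat sides to grip) x 38 (x) x 120 mm tall, 0.2 to 0.4 kg, loose, upright on the ware board. Origin at the centre of its foot, z up; +x points out of its parting face, which has three knobs 12 mm wide, 5 mm proud. Top third: 80 mm up from the foot. Shut: its +x along the stop's +x, origin 38 mm before the socket half's, same height.
- knob_face (a point): Centre of the knob half's parting face (knobs not counted), 60 mm above its foot, 19 mm ahead of its origin; same axes. It coincides with socket_face when shut. Knobs and sockets lie 20 mm to either side of the face's centre line at 92 mm above the foot, and on the line at 10.5 mm.
- beaker_half: Half of another mould, to be left alone: slightly yellower plaster, two red marks on its top, 62 x 38 x 100 mm tall, no knobs, standing on the ware board beside the mate, either side. Origin at the centre of its foot.
- ware_board: Dark plank 320 x 130 x 18 mm lying fixed on the bench, on which the two loose halves stand about 150 mm apart. Origin under its centre, x along its length.
- bowl_stack: Three stacked bowls, cream and black, 116 mm across, 110 mm high. Leave alone. Origin at the centre of the foot.
- plate_stack: Stack of glazed plates 170 mm across, 54 mm high. Leave alone. Origin at the centre of the foot.
- tea_bowl: Cream bowl 110 mm across, 70 mm high. Leave alone. Origin at the centre of the foot.
- tool_jar: Slate-blue jar 84 mm across with brushes and a loop tool in it, about 220 mm high. Leave alone. Origin at the centre of the foot.
- slip_bottle: Cream bottle with a red cap, 60 mm across, 150 mm high. Leave alone. Origin at the centre of the foot.
- carving_pen: Black carving pen with a red end, 120 mm long, 10 mm thick, lying on the bench along its x. Leave alone. Origin at its middle on the bench.
- banding_wheel: Heavy banding wheel, head 220 mm across, with a bat and a brown clay bowl on it, 127 mm high, does not move. Origin at the centre of its foot.
Mind the look-alikes: they are no part of the job. What is shaped like the knob_half but green or yellow is not meant.

How it is judged (in metres and radians):
On the way:
1. the mould is shut with its knobs seated and is pressed against the pads with 8 to 18 N, without a break for 2.5 s (x of knob_face in the frame of socket_face below 0.0025 m and distance between knob_face and socket_face below 0.005 m and contact force between knob_half and socket_half between 8 and 18 N and value of joint pad above 0.002 m), for 2.5 s.
At the end, for the whole second after the job is handed in: Still gripped in its top third (TCP 80 mm or more above its foot), the knob half is shut on its mate (gap under 2.5 mm, face centres within 5 mm), both upright, square to the stop within 0.06 rad, at rest, pressed together with 8 to 18 N, the pads squeezed over 2 mm (all of step 1 and angle between the x axis of knob_half and the x axis of stop, either way round below 0.06 rad and angle between each of socket_half, knob_half's own z axis and vertical below 0.06 rad and contact force between the fingers and knob_half above 5 N and z of the grasp point in the frame of knob_half above 0.08 m and linear speed of each of knob_half, socket_half below 0.01 m/s); the arm keeps its last pose, push and grip.
It fails at once if the plaster is knocked or pressed hard: more than 35 N between the halves (contact force between knob_half and socket_half above 35 N).
It fails at once if a mould half is tipped by more than 0.5 rad (angle between any of knob_half, socket_half's own z axis and vertical above 0.5 rad).
It fails at once if the red-marked half or another bystander is moved by more than 20 mm (distance of any of beaker_half, bowl_stack, plate_stack, tea_bowl, tool_jar, slip_bottle, carving_pen from where it was at the start of the episode above 0.02 m).
It also fails if it takes over 45 s, if anything falls off the work surface, if the arm or the gripper's body presses on something with over 40 N, if the wrist force passes 120 N, or if a joint passes its speed limit or range.

## Robot

A 6-joint arm with a two-finger parallel gripper is mounted at the origin on the work surface. World frame = base frame: x ahead of the robot, y to its left, z up, the work surface at z = 0. Lengths are in m, angles in degrees, forces in N, time in s.
With the tool pointing down it reaches from about 0.35 to 0.875 m from the base axis. Payload 4.2 kg.
Tool frame: the origin (TCP) lies between the finger pads, 19 mm behind the fingertips; this is the grasp point; z points along the fingers, y is the line along which they close (so a half turn about z gives the same grasp; the last joint's range is limited). The gripper opens to 87 mm and grips with 3 to 60 N. Pads are 19 mm wide; open, the fingers measure 117 mm over their backs; the gripper's body (75 mm by 190 mm) begins 51 mm behind the grasp point.
Start: joints at [82.483, 22.042, 0.453, 0, -68.411, -14.817], TCP at [0.237, 0.578, 0.241] pointing down, gripper open.
Joint ranges: [-179.83, 179.83], [-69.29, 118.12], [-61.27, 80.66], [-181.25, 117.63], [-171.15, -9.14], [-177.46, 177.46]. Speed limits (degrees/s): [159.86, 159.86, 180, 180, 180, 180].

## Interface

Orientations are given as a 3x3 rotation matrix whose columns are the frame's x, y, z axes.
In Python, from station import * gives the robot as it stands. The module is installed in compiled form; this text tells all that it offers.
- The arm moves only by the tool servo_tool, never from a script. Its argument "deltas" is a list of rows, each an object of numbers: "tx", "ty", "tz": the shift along the tool's x, y, z in mm; "ax", "ay", "az": the turn, a rotation vector about the tool's x, y, z in rad; "claw": the finger opening in mm, from 0 to 87. In form: [{"tx": .., "ty": .., "tz": .., "ax": .., "ay": .., "az": .., "claw": ..}, ...]. A call has 1 to 12 rows; each row is the pose to reach, as a shift and turn from the pose commanded when the call began, along the tool's axes at that moment; what a row does not reach only later rows make up. A row lasts 1/12 s, in which the tool goes at most 41.7 mm and 7.16 degrees, less where a joint would pass 70% of its speed; a pose out of reach is approached as far as the arm can. A call with a gripper value outside its range is refused whole. The fingers move at their own pace and stop on an object; the grip force is fixed at half the most. Time passes only in rows, so rows that repeat a pose let the fingers close. It gives the time, the measured TCP pose, the force, the opening and the grip force at its end, in the units of the state.
- sense(): the state, without advancing time (a new reading comes with each control period).
- capture(name): name is "scene" or "top" or "wrist"; returns the picture (420x560x3 uint8, blue, green, red); there is no depth.
- calibration(name): a dict with "fx", "fy", "cx", "cy" (pixels), "cam_to_world" (4x4, takes a point from camera to world coordinates); the wrist camera has in their place "hand_eye" (4x4, takes a point from camera to tool coordinates, whose origin is the TCP and whose axes are the flange's). Camera axes: x right, y down, z forward; pixel columns grow to the right and rows downward; lengths in m; the calibration is good to about 2 mm. A picture is of the moment at which its call begins: read the wrist's pose just before it. calibration takes no time and is no camera call.
- finish_job(): hands the job in; it is judged then, once.
Trained networks look in the newest picture that a camera, given by its name, has taken for a name from the list of things; names that differ only in an ending like _2 or _b are one class to them, and where a whole thing is asked for, a point or a joint stands for the part that bears it (a point fixed in the world has none). Each returns a list of dicts, best first, with "confidence" (0 to 1); they miss things now and then, are a little off and sometimes report something else, mostly with a low value. They report only what shows in the picture. A call takes as long as a camera call. They do not tell look-alikes from the thing itself.
- recognise(label, camera): "xyz" ([x, y, z] in m, in the coordinates of the camera as it stood for that picture, good to about 4 mm: the middle of the surface that is visible of it).
- trace(label, camera): "mask" (420x560 bool, what is visible of it).
The state is a dict: "time_s": time; "joints": joint angles; "joint_velocities": joint speeds; "effort": joint torques, N m; "tcp_pos": TCP position; "ee_rot": TCP orientation; "wrist_force": force on the tool from outside, world axes, zero at the start; "moment": the same for the moment, N m; "gripper_width": opening from 0.0 (shut) to 1.0 (fully open); "gripper_force": force on a finger pad.
Only numpy, scipy, OpenCV 4.12 (cv2) and the standard library are available. Lean on these libraries where they do the work, as an engineer would, in place of code of your own. Each camera call takes 0.05 s, during which the arm holds its last target. There are 200 camera calls.

## Working session

There is one attempt and no reset: what is moved stays moved. The work goes in short steps, Python scripts to look and compute and a tool call to move; the robot and the scene stay as the last step left them, time stands still between calls to the robot, and variables do not carry over. Pictures are saved under pics/ and viewed, at most 10 in all, crops included, and the job is handed in when it is done.

Besides the shell and the picture viewer there is one more tool, called after "Request:" as name(argument=value, ...), one argument or row to a line, values as JSON. servo_tool: Moves the arm, as the interface text tells. Its arguments: {"type":"object","properties":{"deltas":{"type":"array","items":{"type":"object","properties":{"tx":{"type":"number"},"ty":{"type":"number"},"tz":{"type":"number"},"ax":{"type":"number"},"ay":{"type":"number"},"az":{"type":"number"},"claw":{"type":"number"}}}}},"required":["deltas"]}

```bash
mkdir -p pics; cat > h.py <<'E'
from station import *
import numpy as np, cv2
def cam(n):
    c=calibration(n)
    if n=='wrist':
        s=sense();T=np.eye(4);T[:3,:3]=s['ee_rot'];T[:3,3]=s['tcp_pos'];M=T@np.array(c['hand_eye'])
    else: M=np.array(c['cam_to_world'])
    return c,M
def w(n,p):
    c,M=cam(n);return (M@np.r_[p,1])[:3]
def px(n,P):
    c,M=cam(n);q=np.linalg.inv(M)@np.r_[P,1];return np.array([c['fx']*q[0]/q[2]+c['cx'],c['fy']*q[1]/q[2]+c['cy']])
def ray(n,uv,z):
    c,M=cam(n);d=M[:3,:3]@np.array([(uv[0]-c['cx'])/c['fx'],(uv[1]-c['cy'])/c['fy'],1]);o=M[:3,3];return o+d*(z-o[2])/d[2]
E
python3 - <<'E'
from h import *
s=sense();print(s['time_s'],s['tcp_pos'],np.round(s['ee_rot'],3).tolist(),s['wrist_force'])
a=capture('top');b=capture('scene')
cv2.imwrite('pics/top.png',a);cv2.imwrite('pics/scene.png',b)
for n in ['top','scene']:
    for l in ['knob_half','socket_half','beaker_half','stop','ware_board']:
        for r in recognise(l,n)[:4]:
            P=w(n,r['xyz']);print(n,l,round(r['confidence'],2),P.round(3),px(n,P).round())
print(sense()['time_s'])
E
```

```text
0.0 [0.23726757 0.57759179 0.2401538 ] [[0.925, -0.38, -0.001], [-0.38, -0.925, -0.002], [0.0, 0.002, -1.0]] [-0.60385783  0.28512684  0.4124913 ]
top knob_half 0.71 [ 0.628 -0.251  0.128] [380. 183.]
top knob_half 0.71 [ 0.521 -0.104  0.118] [329. 225.]
top knob_half 0.55 [ 0.795 -0.277  0.1  ] [380. 129.]
top socket_half 0.74 [0.545 0.178 0.134] [224. 221.]
top beaker_half 0.83 [ 0.478 -0.261  0.102] [387. 238.]
top beaker_half 0.28 [0.469 0.574 0.088] [ 82. 261.]
top stop 0.81 [0.545 0.189 0.016] [225. 229.]
top ware_board 0.83 [ 0.545 -0.237  0.025] [371. 220.]
scene knob_half 0.71 [ 0.535 -0.102  0.074] [233. 204.]
scene knob_half 0.59 [ 0.817 -0.267  0.077] [159. 256.]
scene socket_half 0.91 [0.582 0.176 0.095] [315. 211.]
scene beaker_half 0.63 [ 0.508 -0.258  0.081] [190. 195.]
scene stop 0.82 [0.601 0.21  0.015] [324. 234.]
scene ware_board 0.58 [ 0.617 -0.227  0.023] [193. 228.]
0.6
```

View pics/top.png

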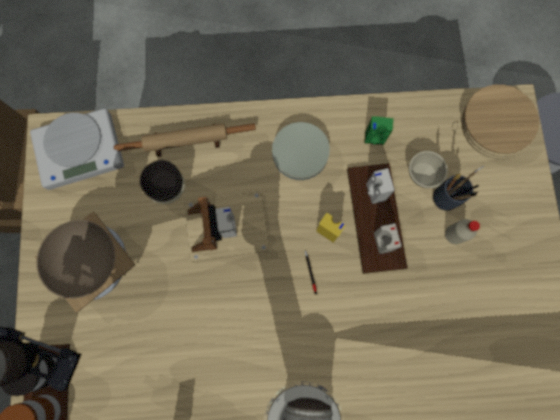

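View pics/scene.png

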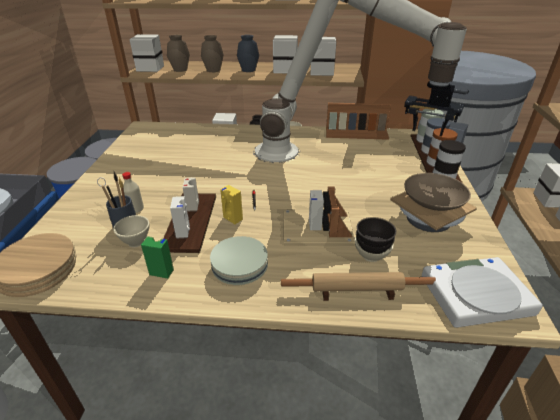

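Top view, things shaped like knob_half: white at (380,185), yellow at (330,227), green at (379,130), red-marked beaker half at (388,238), and the socket half at (226,222). The white one with the blue mark at (380,185) is the one to take. I'll check it in a close crop.

```bash
python3 - <<'E'
from h import *
a=cv2.imread('pics/top.png')
A=cv2.resize(a[155:265,345:415],None,fx=5,fy=5,interpolation=cv2.INTER_CUBIC)
B=cv2.resize(a[185:265,185:275],None,fx=5,fy=5,interpolation=cv2.INTER_CUBIC)
B=cv2.copyMakeBorder(B,0,A.shape[0]-B.shape[0],0,0,cv2.BORDER_CONSTANT)
cv2.imwrite('pics/crop.png',np.hstack([A,B])[:600,:800])
c,M=cam('top');print(c['fx'],M.round(3).tolist());c,M=cam('wrist');print(c['fx'],np.round(c['hand_eye'],3).tolist())
E
```

```text
458.98549969250536 [[-0.062, -0.974, 0.217, 0.303], [-0.998, 0.061, -0.008, 0.043], [-0.005, -0.217, -0.976, 1.34], [0.0, 0.0, 0.0, 1.0]]
320.02494893723696 [[0.001, -0.961, -0.277, 0.077], [1.0, 0.001, -0.0, -0.001], [0.001, -0.277, 0.961, -0.144], [0.0, 0.0, 0.0, 1.0]]
```

View pics/crop.png

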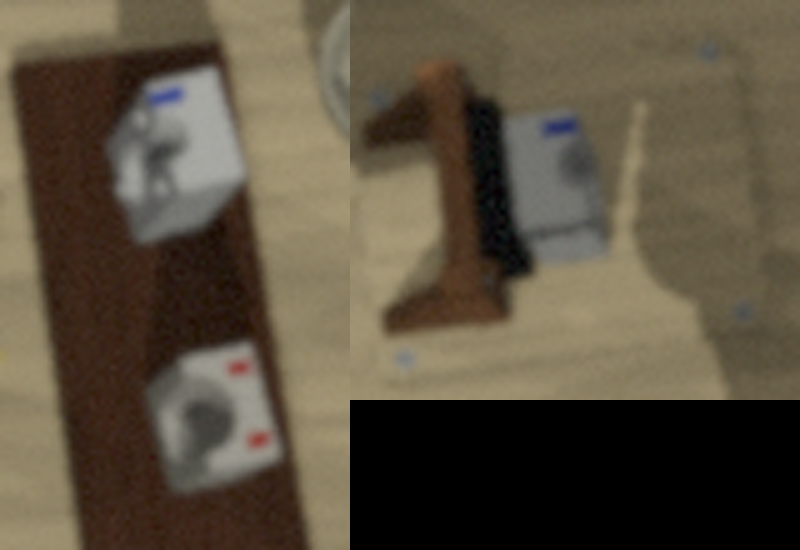

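The crop settles it: the half at (380,185) is white with one blue mark and shows knobs on the left-hand face. The one below it has two red marks. Next is a wrist look at the stop, with the tool already at the pushing yaw.

```bash
cat >> h.py <<'E'
from scipy.spatial.transform import Rotation as R
def down(yaw):
    x=np.array([np.cos(yaw),np.sin(yaw),0]);z=np.array([0,0,-1.]);return np.c_[x,np.cross(z,x),z]
def delta(P,yaw):
    s=sense();E=np.array(s['ee_rot']);t=E.T@(np.array(P)-s['tcp_pos'])*1000;r=R.from_matrix(E.T@down(yaw)).as_rotvec()
    print('delta mm',t.round(1),'rot',r.round(4),'deg',np.degrees(np.linalg.norm(r)).round(1),'rows>=',np.ceil(max(np.linalg.norm(t)/41.7,np.degrees(np.linalg.norm(r))/7.16)),'t',s['time_s'])
E
python3 - <<'E'
from h import *
S=[(378,98),(708,50),(405,358),(742,310)]
Q=[ray('top',((u-350)/5+185,v/5+185),.015) for u,v in S]
for q in Q:print(q.round(4))
for a,b in((1,0),(3,2),(2,0),(3,1)):
    d=Q[b]-Q[a];print(np.degrees(np.arctan2(d[1],d[0])).round(1),np.linalg.norm(d).round(3))
delta([.545,.14,.26],np.radians(-82))
E
```

```text
[0.6263 0.2886 0.015 ]
[0.6433 0.0917 0.015 ]
[0.4708 0.2762 0.015 ]
[0.4866 0.08   0.015 ]
94.9 0.198
94.6 0.197
4.6 0.156
4.3 0.157
delta mm [451.  288.4 -18.7] rot [-0.0000e+00  1.0000e-04  1.0414e+00] deg 59.7 rows>= 13.0 t 0.6
```

Request:
servo_tool(
  deltas=[
    {"tx": 230, "ty": 145, "tz": -19, "az": 0.55, "claw": 87},
    {"tx": 451, "ty": 288, "tz": -19, "az": 1.098, "claw": 87},
    {"tx": 451, "ty": 288, "tz": -19, "az": 1.098, "claw": 87},
    {"tx": 451, "ty": 288, "tz": -19, "az": 1.098, "claw": 87},
    {"tx": 451, "ty": 288, "tz": -19, "az": 1.098, "claw": 87},
    {"tx": 451, "ty": 288, "tz": -19, "az": 1.098, "claw": 87},
    {"tx": 451, "ty": 288, "tz": -19, "az": 1.098, "claw": 87},
    {"tx": 451, "ty": 288, "tz": -19, "az": 1.098, "claw": 87},
    {"tx": 451, "ty": 288, "tz": -19, "az": 1.098, "claw": 87},
    {"tx": 451, "ty": 288, "tz": -19, "az": 1.098, "claw": 87},
    {"tx": 451, "ty": 288, "tz": -19, "az": 1.098, "claw": 87},
    {"tx": 451, "ty": 288, "tz": -19, "az": 1.098, "claw": 87},
  ],
)

```text
schema error: expected keys tx, ty, tz, ax, ay, az, claw
```

```bash
python3 - <<'E'
from h import *
delta([.545,.14,.26],np.radians(-85.3))
E
```

```text
delta mm [451.  288.4 -18.7] rot [-0.000e+00  1.000e-04  1.099e+00] deg 63.0 rows>= 13.0 t 0.6
```

All keys are required.

Request:
servo_tool(
  deltas=[
    {"tx": 230, "ty": 145, "tz": -19, "ax": 0, "ay": 0, "az": 0.55, "claw": 87},
    {"tx": 451, "ty": 288, "tz": -19, "ax": 0, "ay": 0, "az": 1.098, "claw": 87},
    {"tx": 451, "ty": 288, "tz": -19, "ax": 0, "ay": 0, "az": 1.098, "claw": 87},
    {"tx": 451, "ty": 288, "tz": -19, "ax": 0, "ay": 0, "az": 1.098, "claw": 87},
    {"tx": 451, "ty": 288, "tz": -19, "ax": 0, "ay": 0, "az": 1.098, "claw": 87},
    {"tx": 451, "ty": 288, "tz": -19, "ax": 0, "ay": 0, "az": 1.098, "claw": 87},
    {"tx": 451, "ty": 288, "tz": -19, "ax": 0, "ay": 0, "az": 1.098, "claw": 87},
    {"tx": 451, "ty": 288, "tz": -19, "ax": 0, "ay": 0, "az": 1.098, "claw": 87},
    {"tx": 451, "ty": 288, "tz": -19, "ax": 0, "ay": 0, "az": 1.098, "claw": 87},
    {"tx": 451, "ty": 288, "tz": -19, "ax": 0, "ay": 0, "az": 1.098, "claw": 87},
    {"tx": 451, "ty": 288, "tz": -19, "ax": 0, "ay": 0, "az": 1.098, "claw": 87},
    {"tx": 451, "ty": 288, "tz": -19, "ax": 0, "ay": 0, "az": 1.098, "claw": 87},
  ],
)

```text
time_s: 1.6
tcp_pos: [0.5256, 0.1675, 0.2596]
ee_rot: [[0.083, -0.997, 0.001], [-0.997, -0.083, 0.0], [-0.0, -0.001, -1.0]]
wrist_force: [0.3, 0.5, 0.7]
gripper_width: 1.001
gripper_force: 0.0
```

```bash
python3 - <<'E'
from h import *
delta([.545,.14,.26],np.radians(-85.3))
E
```

```text
delta mm [ 29.  -17.   -0.4] rot [-0.0008  0.0004  0.0012] deg 0.1 rows>= 1.0 t 1.6
```

Request:
servo_tool(
  deltas=[
    {"tx": 10, "ty": -10, "tz": 0, "ax": 0, "ay": 0, "az": 0, "claw": 87},
    {"tx": 10, "ty": -10, "tz": 0, "ax": 0, "ay": 0, "az": 0, "claw": 87},
    {"tx": 10, "ty": -10, "tz": 0, "ax": 0, "ay": 0, "az": 0, "claw": 87},
  ],
)

```text
time_s: 1.85
tcp_pos: [0.5359, 0.1595, 0.2589]
ee_rot: [[0.081, -0.997, -0.0], [-0.997, -0.081, 0.0], [-0.0, 0.0, -1.0]]
wrist_force: [-0.3, -0.3, -0.5]
gripper_width: 1.003
gripper_force: 0.0
```

```bash
python3 - <<'E'
from h import *
s=sense();print(s['tcp_pos'],s['time_s'],s['joints'])
a=capture('wrist')
np.savez('w1.npz',a=a,E=s['ee_rot'],p=s['tcp_pos'])
for l in ['socket_half','stop']:
    for r in recognise(l,'wrist')[:2]:
        P=w('wrist',r['xyz']);print(l,round(r['confidence'],2),P.round(3),px('wrist',P).round())
print(px('wrist',[.545,.178,.135]))
cv2.imwrite('pics/w1.png',cv2.resize(a,(800,600),interpolation=cv2.INTER_CUBIC))
E
```

```text
[0.53586094 0.15945756 0.25887053] 1.85 [ 3.31716550e+01  1.49282897e+01 -7.32839647e+00 -1.62792221e-02
 -6.77631249e+01 -2.85348871e+01]
socket_half 0.92 [0.552 0.171 0.135] [267. 218.]
stop 0.62 [0.556 0.153 0.018] [270. 174.]
[273.84609723 225.01958776]
```

View pics/w1.png

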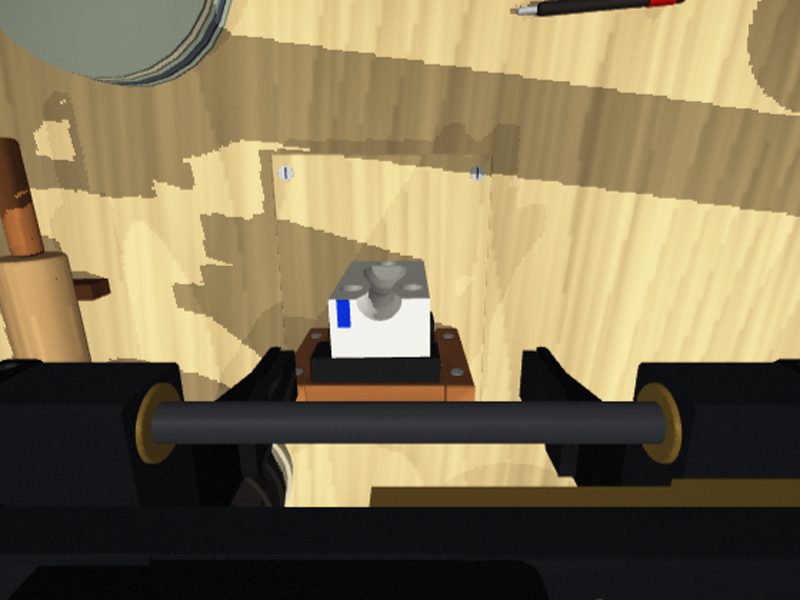

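The picture shows the socket half's top with its blue mark, front edge (329,298)–(429,298) and back edge (332,358)–(431,357). The sockets face up the image, the pads are behind it, and the base screws are at (286,173) and (477,173).

```bash
cat > m1.py <<'E'
from h import *
d=np.load('w1.npz');a=d['a'];g=a.astype(int)
c=calibration('wrist');T=np.eye(4);T[:3,:3]=d['E'];T[:3,3]=d['p'];M=T@np.array(c['hand_eye'])
def ry(uv,z):
    v=M[:3,:3]@np.array([(uv[0]-c['cx'])/c['fx'],(uv[1]-c['cy'])/c['fy'],1]);o=M[:3,3];return o+v*(z-o[2])/v[2]
# bright white top face (blue mark filled)
m=((g.min(2)>200)&(g.max(2)-g.min(2)<25)).astype(np.uint8)
m[:, :200]=0;m[:,330:]=0;m[:180]=0;m[262:]=0
k,lab,st,ce=cv2.connectedComponentsWithStats(m);i=1+st[1:,4].argmax();print(st[i],ce[i])
h=cv2.convexHull(np.argwhere(lab==i)[:,::-1].astype(np.int32));q=cv2.approxPolyDP(h,4,True)[:,0]
print(q.tolist())
for u in q:print('corner',u,ry(u,.135).round(4))
for n,u,z in (('screwL',(286,173),.015),('screwR',(477,173),.015),('fL',(315,336),.13),('fR',(448,336),.13)):
    print(n,ry(np.array(u)*.7+0,z).round(4))
E
python3 m1.py
```

```text
[ 230  209   71   41 2240] [267.97544643 232.26651786]
[[300, 248], [233, 249], [230, 210], [300, 209]]
corner [300 248] [0.5208 0.1962 0.135 ]
corner [233 249] [0.581  0.2021 0.135 ]
corner [230 210] [0.5849 0.1656 0.135 ]
corner [300 209] [0.5242 0.1597 0.135 ]
screwL [0.642  0.0966 0.015 ]
screwR [0.4864 0.0839 0.015 ]
fL [0.5935 0.1917 0.13  ]
fR [0.5092 0.1848 0.13  ]
```

```bash
python3 - <<'E'
from h import *
c=calibration('wrist');H=np.linalg.inv(np.array(c['hand_eye']))
for p in ([.019,.031,-.034],[.019,-.031,-.034],[-.019,.031,-.034],[-.019,-.031,-.034]):
    q=H@np.r_[p,1];print(p,(c['fx']*q[0]/q[2]+c['cx'])/.7,(c['fy']*q[1]/q[2]+c['cy'])/.7)
print('jar',ray('top',(455,195),.1),'knob top corners',[ray('top',(u/5+345,v/5+155),.138).round(3) for u,v in((150,80),(220,68),(245,180))])
delta([.612,-.265,.262],np.radians(-80))
E
```

```text
[0.019, 0.031, -0.034] 528.5507646052655 388.5929245875263
[0.019, -0.031, -0.034] 294.7052339490301 388.37432549178874
[-0.019, 0.031, -0.034] 518.7779537844784 508.16645529698934
[-0.019, -0.031, -0.034] 303.6798978809848 507.94846897308554
jar [ 0.58678765 -0.46201217  0.1       ] knob top corners [array([ 0.659, -0.239,  0.138]), array([ 0.663, -0.278,  0.138]), array([ 0.6  , -0.284,  0.138])]
delta mm [431.  -40.8  -2.9] rot [ 0.0001  0.0002 -0.0902] deg 5.2 rows>= 11.0 t 2.0
```

Request:
servo_tool(
  deltas=[
    {"tx": 40, "ty": -4, "tz": -3, "ax": 0, "ay": 0, "az": -0.09, "claw": 87},
    {"tx": 80, "ty": -8, "tz": -3, "ax": 0, "ay": 0, "az": -0.09, "claw": 87},
    {"tx": 449, "ty": -40, "tz": -3, "ax": 0, "ay": 0, "az": -0.09, "claw": 87},
    {"tx": 449, "ty": -40, "tz": -3, "ax": 0, "ay": 0, "az": -0.09, "claw": 87},
    {"tx": 449, "ty": -40, "tz": -3, "ax": 0, "ay": 0, "az": -0.09, "claw": 87},
    {"tx": 449, "ty": -40, "tz": -3, "ax": 0, "ay": 0, "az": -0.09, "claw": 87},
    {"tx": 449, "ty": -40, "tz": -3, "ax": 0, "ay": 0, "az": -0.09, "claw": 87},
    {"tx": 449, "ty": -40, "tz": -3, "ax": 0, "ay": 0, "az": -0.09, "claw": 87},
    {"tx": 449, "ty": -40, "tz": -3, "ax": 0, "ay": 0, "az": -0.09, "claw": 87},
    {"tx": 449, "ty": -40, "tz": -3, "ax": 0, "ay": 0, "az": -0.09, "claw": 87},
    {"tx": 449, "ty": -40, "tz": -3, "ax": 0, "ay": 0, "az": -0.09, "claw": 87},
    {"tx": 449, "ty": -40, "tz": -3, "ax": 0, "ay": 0, "az": -0.09, "claw": 87},
  ],
)

```text
time_s: 3.0
tcp_pos: [0.6131, -0.2883, 0.2609]
ee_rot: [[0.168, -0.986, -0.001], [-0.986, -0.168, -0.001], [0.001, 0.001, -1.0]]
wrist_force: [0.7, 1.2, -0.2]
gripper_width: 1.001
gripper_force: 0.0
```

Request:
servo_tool(
  deltas=[
    {"tx": 0, "ty": 0, "tz": 0, "ax": 0, "ay": 0, "az": 0, "claw": 87},
    {"tx": 0, "ty": 0, "tz": 0, "ax": 0, "ay": 0, "az": 0, "claw": 87},
    {"tx": 0, "ty": 0, "tz": 0, "ax": 0, "ay": 0, "az": 0, "claw": 87},
  ],
)

```text
time_s: 3.25
tcp_pos: [0.6129, -0.2821, 0.2624]
ee_rot: [[0.175, -0.985, 0.0], [-0.985, -0.175, 0.0], [-0.0, -0.0, -1.0]]
wrist_force: [0.3, 0.7, -0.1]
gripper_width: 0.997
gripper_force: 0.0
```

```bash
python3 - <<'E'
from h import *
s=sense();print(s['tcp_pos'],s['time_s'],s['joints'])
a=capture('wrist')
np.savez('w2.npz',a=a,E=s['ee_rot'],p=s['tcp_pos'])
for l in ['knob_half','beaker_half']:
    for r in recognise(l,'wrist')[:2]:
        P=w('wrist',r['xyz']);print(l,round(r['confidence'],2),P.round(3),px('wrist',P).round())
cv2.imwrite('pics/w2.png',cv2.resize(a,(800,600),interpolation=cv2.INTER_CUBIC))
E
```

```text
[ 0.61293139 -0.28206219  0.2624274 ] 3.25 [-1.10154218e+01  2.62897469e+01  1.02064506e+01 -1.02254200e-02
 -7.39067449e+01  2.10682420e+01]
knob_half 0.94 [ 0.526 -0.119  0.065] [333. 328.]
knob_half 0.76 [ 0.631 -0.271  0.14 ] [264. 217.]
beaker_half 0.95 [ 0.49  -0.278  0.106] [408. 224.]
beaker_half 0.72 [ 0.558 -0.279  0.016] [330. 191.]
```

View pics/w2.png

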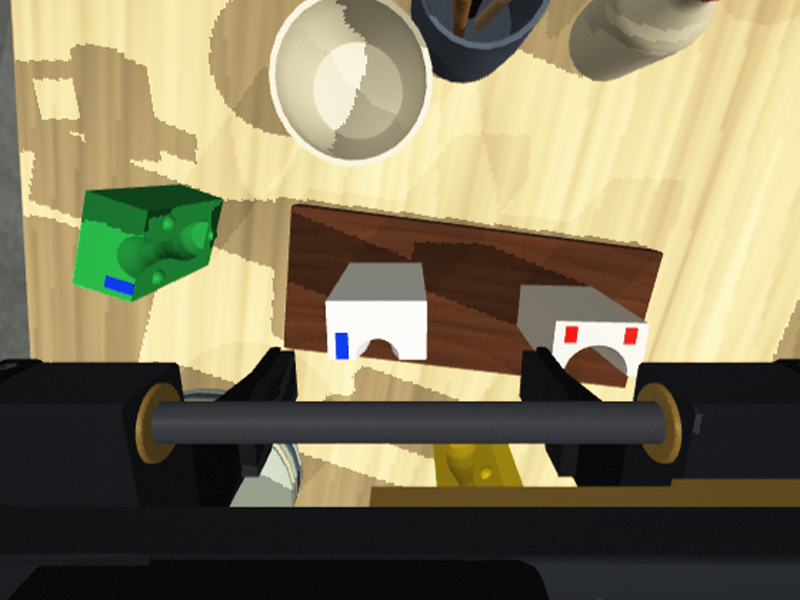

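The white knob half's top spans (326,300)–(427,360), with the blue mark at left and its cavity opening toward the stop side. The red-marked half is at right, and the green and yellow look-alikes stand clear.

```bash
cat > m2.py <<'E'
from h import *
def ry(d,uv,z):
    c=calibration('wrist');T=np.eye(4);T[:3,:3]=d['E'];T[:3,3]=d['p'];M=T@np.array(c['hand_eye'])
    v=M[:3,:3]@np.array([(uv[0]-c['cx'])/c['fx'],(uv[1]-c['cy'])/c['fy'],1]);o=M[:3,3];return o+v*(z-o[2])/v[2]
def quad(f,z):
    d=np.load(f);g=d['a'].astype(int)
    m=((g.min(2)>200)&(g.max(2)-g.min(2)<25)).astype(np.uint8)
    m[:, :200]=0;m[:,330:]=0;m[:180]=0;m[262:]=0
    k,lab,st,ce=cv2.connectedComponentsWithStats(m);i=1+st[1:,4].argmax()
    L=lab==i
    ys=range(st[i,1]+8,st[i,1]+st[i,3]-8);xs=range(st[i,0]+6,st[i,0]+st[i,2]-6)
    fit=lambda p:cv2.fitLine(np.array(p,np.float32),cv2.DIST_HUBER,0,.01,.01).ravel()
    def okcol(x):return np.flatnonzero(L[:,x])
    fr=fit([(x,okcol(x)[0]-.5) for x in xs]);bk=fit([(x,okcol(x)[-1]+.5) for x in xs if okcol(x)[-1]>st[i,1]+st[i,3]-5])
    lf=fit([(np.flatnonzero(L[y])[0]-.5,y) for y in ys]);rt=fit([(np.flatnonzero(L[y])[-1]+.5,y) for y in ys])
    def X(a,b):
        t=np.linalg.solve(np.c_[a[:2],-b[:2]],b[2:]-a[2:]);return a[2:]+t[0]*a[:2]
    C=[ry(d,X(p,q),z) for p,q in((fr,lf),(fr,rt),(bk,rt),(bk,lf))]
    c=np.mean(C,0);e=C[0]-C[1]+C[3]-C[2]
    print(f,[x.round(4)[:2].tolist() for x in C],'w',np.linalg.norm(C[0]-C[1]).round(4),np.linalg.norm(C[3]-C[2]).round(4),'d',np.linalg.norm(C[1]-C[2]).round(4),np.linalg.norm(C[0]-C[3]).round(4))
    yaw=np.arctan2(e[1],e[0]);print('  centre',c.round(4),'edge yaw',np.degrees(yaw).round(2),'front',np.degrees(np.arctan2(*(C[0]-C[1])[1::-1])).round(2),'back',np.degrees(np.arctan2(*(C[3]-C[2])[1::-1])).round(2))
    return c,yaw
if __name__=='__main__':
    quad('w1.npz',.135);c,y=quad('w2.npz',.138)
    delta([c[0],c[1],.103],y-np.pi/2)
    delta([c[0],c[1],.190],y-np.pi/2)
E
python3 m2.py
```

```text
w1.npz [[0.5834, 0.1868], [0.5242, 0.1564], [0.5203, 0.1975], [0.5816, 0.2025]] w 0.0666 0.0615 d 0.0412 0.0158
  centre [0.5524 0.1858 0.135 ] edge yaw 16.37 front 27.15 back 4.68
w2.npz [[0.6632, -0.2704], [0.6019, -0.2813], [0.5969, -0.2441], [0.6573, -0.2319]] w 0.0623 0.0616 d 0.0375 0.039
  centre [ 0.6298 -0.2569  0.138 ] edge yaw 10.78 front 10.11 back 11.46
delta mm [-22.1 -20.9 159.7] rot [-0.0006 -0.0002 -0.0128] deg 0.7 rows>= 4.0 t 3.4
delta mm [-22.1 -21.   72.7] rot [-0.0006 -0.0002 -0.0128] deg 0.7 rows>= 2.0 t 3.4
```

Request:
servo_tool(
  deltas=[
    {"tx": -22, "ty": -21, "tz": 30, "ax": 0, "ay": 0, "az": -0.013, "claw": 87},
    {"tx": -22, "ty": -21, "tz": 60, "ax": 0, "ay": 0, "az": -0.013, "claw": 87},
    {"tx": -22, "ty": -21, "tz": 80, "ax": 0, "ay": 0, "az": -0.013, "claw": 87},
    {"tx": -22, "ty": -21, "tz": 80, "ax": 0, "ay": 0, "az": -0.013, "claw": 87},
    {"tx": -22, "ty": -21, "tz": 100, "ax": 0, "ay": 0, "az": -0.013, "claw": 87},
    {"tx": -22, "ty": -21, "tz": 125, "ax": 0, "ay": 0, "az": -0.013, "claw": 87},
    {"tx": -22, "ty": -21, "tz": 145, "ax": 0, "ay": 0, "az": -0.013, "claw": 87},
    {"tx": -22, "ty": -21, "tz": 158, "ax": 0, "ay": 0, "az": -0.013, "claw": 87},
    {"tx": -22, "ty": -21, "tz": 158, "ax": 0, "ay": 0, "az": -0.013, "claw": 87},
    {"tx": -22, "ty": -21, "tz": 158, "ax": 0, "ay": 0, "az": -0.013, "claw": 87},
  ],
)

```text
time_s: 4.23
tcp_pos: [0.6302, -0.2587, 0.1053]
ee_rot: [[0.186, -0.983, 0.001], [-0.983, -0.186, -0.001], [0.001, -0.001, -1.0]]
wrist_force: [1.0, 0.4, 0.5]
gripper_width: 1.001
gripper_force: 0.0
```

```bash
sed -i 's/for x in xs\]);bk/for x in xs if okcol(x)[0]<st[i,1]+4]);bk/; s/(np.flatnonzero(L\[y\])\[0\]-.5,y) for y in ys\]/(np.flatnonzero(L[y])[0]-.5,y) for y in ys if np.flatnonzero(L[y])[0]<st[i,0]+5]/' m2.py; python3 m2.py; python3 -c "
from h import *
s=sense();print(s['tcp_pos'],s['wrist_force'])"
```

```text
w1.npz [[0.586, 0.1655], [0.5239, 0.1592], [0.5203, 0.1975], [0.5816, 0.2025]] w 0.0624 0.0615 d 0.0385 0.0373
  centre [0.553  0.1811 0.135 ] edge yaw 5.24 front 5.79 back 4.68
w2.npz [[0.6632, -0.2704], [0.6019, -0.2814], [0.5969, -0.2441], [0.6573, -0.2319]] w 0.0623 0.0616 d 0.0375 0.039
  centre [ 0.6298 -0.257   0.138 ] edge yaw 10.78 front 10.11 back 11.46
delta mm [-1.7  0.1  2.3] rot [-0.0007 -0.001  -0.0013] deg 0.1 rows>= 1.0 t 4.2333
delta mm [ -1.7   0.  -84.7] rot [-0.0007 -0.001  -0.0013] deg 0.1 rows>= 3.0 t 4.2333
[ 0.63023025 -0.25865297  0.10528144] [0.95944152 0.42589943 0.52087304]
```

Request:
servo_tool(
  deltas=[
    {"tx": 0, "ty": 0, "tz": 0, "ax": 0, "ay": 0, "az": 0, "claw": 70},
    {"tx": 0, "ty": 0, "tz": 0, "ax": 0, "ay": 0, "az": 0, "claw": 64},
    {"tx": 0, "ty": 0, "tz": 0, "ax": 0, "ay": 0, "az": 0, "claw": 60},
    {"tx": 0, "ty": 0, "tz": 0, "ax": 0, "ay": 0, "az": 0, "claw": 50},
    {"tx": 0, "ty": 0, "tz": 0, "ax": 0, "ay": 0, "az": 0, "claw": 50},
    {"tx": 0, "ty": 0, "tz": 0, "ax": 0, "ay": 0, "az": 0, "claw": 50},
    {"tx": 0, "ty": 0, "tz": 0, "ax": 0, "ay": 0, "az": 0, "claw": 50},
    {"tx": 0, "ty": 0, "tz": 0, "ax": 0, "ay": 0, "az": 0, "claw": 50},
  ],
)

```text
time_s: 4.9
tcp_pos: [0.6296, -0.2588, 0.1049]
ee_rot: [[0.185, -0.983, 0.0], [-0.983, -0.185, -0.0], [0.0, -0.0, -1.0]]
wrist_force: [-1.0, 0.8, 5.3]
gripper_width: 0.71
gripper_force: 29.9
```

Request:
servo_tool(
  deltas=[
    {"tx": 0, "ty": 0, "tz": -10, "ax": 0, "ay": 0, "az": 0, "claw": 50},
    {"tx": 0, "ty": 0, "tz": -40, "ax": 0, "ay": 0, "az": 0, "claw": 50},
    {"tx": 0, "ty": 0, "tz": -80, "ax": 0, "ay": 0, "az": 0, "claw": 50},
    {"tx": 0, "ty": 0, "tz": -80, "ax": 0, "ay": 0, "az": 0, "claw": 50},
    {"tx": 0, "ty": 0, "tz": -80, "ax": 0, "ay": 0, "az": 0, "claw": 50},
    {"tx": 0, "ty": 0, "tz": -80, "ax": 0, "ay": 0, "az": 0, "claw": 50},
  ],
)

```text
time_s: 5.4
tcp_pos: [0.6289, -0.2582, 0.1833]
ee_rot: [[0.184, -0.983, -0.001], [-0.983, -0.184, 0.001], [-0.002, 0.001, -1.0]]
wrist_force: [-0.5, 0.7, -2.7]
gripper_width: 0.712
gripper_force: 29.9
```

```bash
python3 - <<'E'
from h import *
s=sense();print(s['tcp_pos'],s['time_s'],s['wrist_force'])
a=capture('wrist')
np.savez('w3.npz',a=a,E=s['ee_rot'],p=s['tcp_pos'])
cv2.imwrite('pics/w3.png',cv2.resize(a,(800,600),interpolation=cv2.INTER_CUBIC))
E
```

```text
[ 0.62892781 -0.25815488  0.18331915] 5.4 [-0.45034238  0.70965742 -2.74001037]
```

View pics/w3.png

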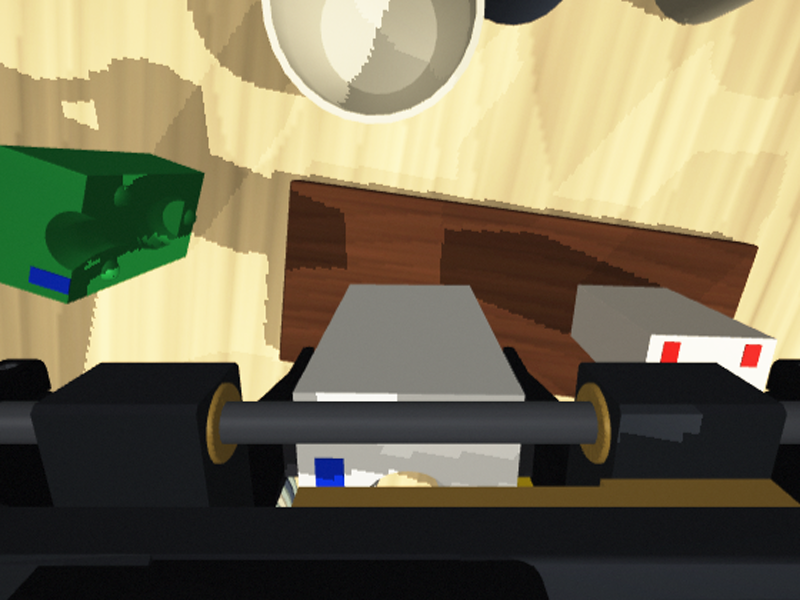

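The held half hangs square in the fingers. Its back top edge runs from (294,393) to (524,393), close to the model, which gives the tool-frame offset. Next I compute the pre-insertion pose.

```bash
cat > m3.py <<'E'
from m2 import *
d=np.load('w3.npz');h=d['p'][2]-.138-.0783  # unused
I={'E':np.eye(3),'p':np.zeros(3)}
L,Rr=[ry(I,np.array(u)*.7,-.0331)*1000 for u in((294,393),(524,393))]
print('tool-frame back edge mm',L.round(1),Rr.round(1))
E
python3 m3.py; python3 - <<'E'
from h import *
yaw=np.radians(94.9);u=np.array([np.cos(yaw),np.sin(yaw)]);ty=np.array([-u[1],u[0]])*1.0
c=np.array([.553,.1811])-.038*u+.0007*ty
print('shut TCP',c,'u',u)
p=c-.045*u
delta([*p,.183],yaw-np.pi);delta([*p,.103],yaw-np.pi)
E
```

```text
tool-frame back edge mm [ 17.3 -31.6 -33.1] [ 17.3  30.  -33.1]
shut TCP [0.5555484  0.14317909] u [-0.08541692  0.9963453 ]
delta mm [-3.631e+02  2.200e+00  1.000e-01] rot [0.003  0.0021 0.1   ] deg 5.7 rows>= 9.0 t 5.45
delta mm [-362.9    1.9   80.1] rot [0.003  0.0021 0.1   ] deg 5.7 rows>= 9.0 t 5.45
```

Request:
servo_tool(
  deltas=[
    {"tx": 0, "ty": 0, "tz": -20, "ax": 0, "ay": 0, "az": 0.0, "claw": 50},
    {"tx": -5, "ty": 0, "tz": -50, "ax": 0, "ay": 0, "az": 0.0, "claw": 50},
    {"tx": -25, "ty": 0, "tz": -55, "ax": 0.003, "ay": 0.002, "az": 0.02, "claw": 50},
    {"tx": -60, "ty": 1, "tz": -55, "ax": 0.003, "ay": 0.002, "az": 0.04, "claw": 50},
    {"tx": -100, "ty": 1, "tz": -55, "ax": 0.003, "ay": 0.002, "az": 0.06, "claw": 50},
    {"tx": -140, "ty": 1, "tz": -55, "ax": 0.003, "ay": 0.002, "az": 0.08, "claw": 50},
    {"tx": -180, "ty": 2, "tz": -55, "ax": 0.003, "ay": 0.002, "az": 0.1, "claw": 50},
    {"tx": -220, "ty": 2, "tz": -55, "ax": 0.003, "ay": 0.002, "az": 0.1, "claw": 50},
    {"tx": -260, "ty": 2, "tz": -55, "ax": 0.003, "ay": 0.002, "az": 0.1, "claw": 50},
    {"tx": -300, "ty": 2, "tz": -55, "ax": 0.003, "ay": 0.002, "az": 0.1, "claw": 50},
    {"tx": -330, "ty": 2, "tz": -50, "ax": 0.003, "ay": 0.002, "az": 0.1, "claw": 50},
    {"tx": -352, "ty": 2, "tz": -30, "ax": 0.003, "ay": 0.002, "az": 0.1, "claw": 50},
  ],
)

```text
time_s: 6.45
tcp_pos: [0.5631, 0.0899, 0.2154]
ee_rot: [[0.089, -0.996, 0.008], [-0.996, -0.089, -0.0], [0.001, -0.007, -1.0]]
wrist_force: [1.9, 0.3, -3.1]
gripper_width: 0.708
gripper_force: 29.9
```

Request:
servo_tool(
  deltas=[
    {"tx": 0, "ty": 0, "tz": 10, "ax": 0, "ay": 0, "az": 0, "claw": 50},
    {"tx": 0, "ty": 0, "tz": 30, "ax": 0, "ay": 0, "az": 0, "claw": 50},
    {"tx": 0, "ty": 0, "tz": 30, "ax": 0, "ay": 0, "az": 0, "claw": 50},
    {"tx": 0, "ty": 0, "tz": 30, "ax": 0, "ay": 0, "az": 0, "claw": 50},
  ],
)

```text
time_s: 6.78
tcp_pos: [0.5614, 0.086, 0.1819]
ee_rot: [[0.086, -0.996, -0.002], [-0.996, -0.086, -0.004], [0.004, 0.002, -1.0]]
wrist_force: [0.4, -0.3, -1.0]
gripper_width: 0.705
gripper_force: 29.9
```

```bash
python3 - <<'E'
from h import *
s=sense();print(s['tcp_pos'],s['time_s'],s['wrist_force'],np.round(s['ee_rot'],4).tolist())
yaw=np.radians(94.9);u=np.array([np.cos(yaw),np.sin(yaw)])
p=np.array([.5555,.1432])-.0467*u
delta([*p,.103],yaw-np.pi)
E
```

```text
[0.56138728 0.08603936 0.18189667] 6.7833 [ 0.4293079  -0.34191057 -1.00235612] [[0.0856, -0.9963, -0.0021], [-0.9963, -0.0856, -0.004], [0.0038, 0.0024, -1.0]]
delta mm [-11.1   0.8  78.9] rot [ 0.0024 -0.0038  0.0002] deg 0.3 rows>= 2.0 t 6.7833
```

Request:
servo_tool(
  deltas=[
    {"tx": -2, "ty": 1, "tz": 20, "ax": 0, "ay": -0.003, "az": 0, "claw": 50},
    {"tx": -2, "ty": 1, "tz": 50, "ax": 0, "ay": -0.003, "az": 0, "claw": 50},
    {"tx": -2, "ty": 1, "tz": 68, "ax": 0, "ay": -0.003, "az": 0, "claw": 50},
    {"tx": -2, "ty": 1, "tz": 76, "ax": 0, "ay": -0.003, "az": 0, "claw": 50},
    {"tx": -2, "ty": 1, "tz": 78, "ax": 0, "ay": -0.003, "az": 0, "claw": 50},
    {"tx": -2, "ty": 1, "tz": 78, "ax": 0, "ay": -0.003, "az": 0, "claw": 50},
    {"tx": -2, "ty": 1, "tz": 78, "ax": 0, "ay": -0.003, "az": 0, "claw": 50},
  ],
)

```text
time_s: 7.37
tcp_pos: [0.563, 0.0888, 0.1077]
ee_rot: [[0.086, -0.996, 0.006], [-0.996, -0.086, 0.002], [-0.002, -0.006, -1.0]]
wrist_force: [-0.0, 0.1, -2.1]
gripper_width: 0.71
gripper_force: 29.9
```

```bash
python3 - <<'E'
from h import *
s=sense();print(s['tcp_pos'],s['time_s'],s['wrist_force'],np.round(s['ee_rot'],4).tolist())
yaw=np.radians(94.9);u=np.array([np.cos(yaw),np.sin(yaw)])
p=np.array([.5555,.1432])-.0017*u
delta([*p,.103],yaw-np.pi)
t=capture('top');b=capture('scene')
A=cv2.resize(t[185:265,190:290],None,fx=5,fy=5,interpolation=cv2.INTER_CUBIC)
B=cv2.resize(b[150:270,270:370],None,fx=4,fy=4,interpolation=cv2.INTER_CUBIC)
H=np.zeros((480,900,3),np.uint8);H[:400,:500]=A;H[:480,500:900]=B
cv2.imwrite('pics/pre.png',H[:,100:])
E
```

```text
[0.56303154 0.08878474 0.10767143] 7.3667 [-0.01045463  0.09743521 -2.06905767] [[0.086, -0.9963, 0.0059], [-0.9963, -0.086, 0.0021], [-0.0016, -0.0061, -1.0]]
delta mm [-53.2   2.9   4.7] rot [-0.0061  0.0016  0.0006] deg 0.4 rows>= 2.0 t 7.3667
```

View pics/pre.png

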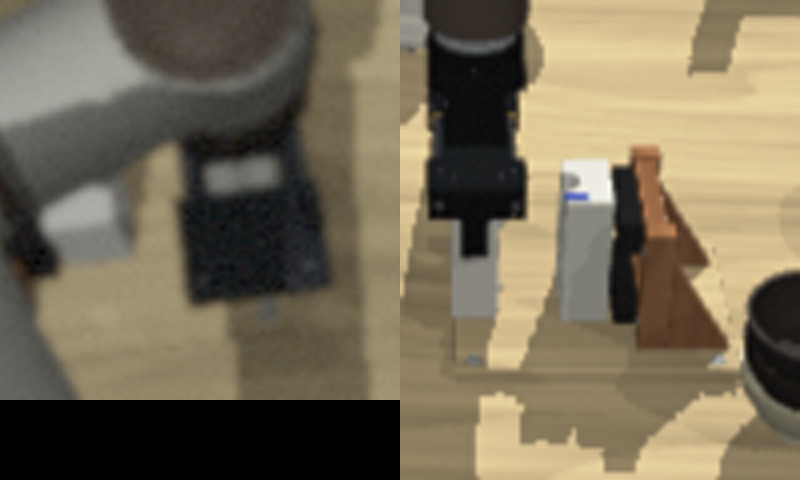

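The right panel shows the held half upright, its knobbed face toward the socket half, with about 50 mm between them and a small gap from the socket half to the pads. I'll close most of that gap and settle.

Request:
servo_tool(
  deltas=[
    {"tx": -10, "ty": 1, "tz": 1, "ax": 0, "ay": 0, "az": 0, "claw": 50},
    {"tx": -25, "ty": 2, "tz": 2, "ax": 0, "ay": 0, "az": 0, "claw": 50},
    {"tx": -38, "ty": 2, "tz": 2, "ax": 0, "ay": 0, "az": 0, "claw": 50},
    {"tx": -40, "ty": 2, "tz": 2, "ax": 0, "ay": 0, "az": 0, "claw": 50},
    {"tx": -40, "ty": 2, "tz": 2, "ax": 0, "ay": 0, "az": 0, "claw": 50},
    {"tx": -40, "ty": 2, "tz": 2, "ax": 0, "ay": 0, "az": 0, "claw": 50},
    {"tx": -40, "ty": 2, "tz": 2, "ax": 0, "ay": 0, "az": 0, "claw": 50},
    {"tx": -40, "ty": 2, "tz": 2, "ax": 0, "ay": 0, "az": 0, "claw": 50},
  ],
)

```text
time_s: 8.13
tcp_pos: [0.5563, 0.128, 0.1041]
ee_rot: [[0.085, -0.996, 0.003], [-0.996, -0.085, 0.001], [-0.001, -0.003, -1.0]]
wrist_force: [0.4, -0.1, -2.8]
gripper_width: 0.712
gripper_force: 29.9
```

```bash
cat > st.py <<'E'
from h import *
s=sense();yaw=np.radians(94.9);u=np.array([np.cos(yaw),np.sin(yaw)])
print(np.round(s['tcp_pos'],4),s['time_s'],np.round(s['wrist_force'],2),'push',round(-np.dot(s['wrist_force'][:2],u),2),np.round(s['ee_rot'],4).tolist())
p=np.array([.5555,.1432])-.0017*u
delta([*p,.103],yaw-np.pi)
E
python3 st.py
```

```text
[0.5563 0.128  0.1041] 8.1333 [ 0.35 -0.09 -2.78] push 0.12 [[0.0854, -0.9963, 0.0028], [-0.9963, -0.0854, 0.0013], [-0.001, -0.0029, -1.0]]
delta mm [-13.5  -0.5   1.1] rot [-0.0029  0.001   0.    ] deg 0.2 rows>= 1.0 t 8.1333
```

Request:
servo_tool(
  deltas=[
    {"tx": -1, "ty": -0.5, "tz": 0.6, "ax": -0.002, "ay": 0, "az": 0, "claw": 50},
    {"tx": -2, "ty": -0.5, "tz": 1.2, "ax": -0.002, "ay": 0, "az": 0, "claw": 50},
    {"tx": -3, "ty": -0.5, "tz": 1.2, "ax": -0.002, "ay": 0, "az": 0, "claw": 50},
    {"tx": -4, "ty": -0.5, "tz": 1.2, "ax": -0.002, "ay": 0, "az": 0, "claw": 50},
    {"tx": -5, "ty": -0.5, "tz": 1.2, "ax": -0.002, "ay": 0, "az": 0, "claw": 50},
    {"tx": -6, "ty": -0.5, "tz": 1.2, "ax": -0.002, "ay": 0, "az": 0, "claw": 50},
    {"tx": -7, "ty": -0.5, "tz": 1.2, "ax": -0.002, "ay": 0, "az": 0, "claw": 50},
    {"tx": -8, "ty": -0.5, "tz": 1.2, "ax": -0.002, "ay": 0, "az": 0, "claw": 50},
    {"tx": -9, "ty": -0.5, "tz": 1.2, "ax": -0.002, "ay": 0, "az": 0, "claw": 50},
    {"tx": -10, "ty": -0.5, "tz": 1.2, "ax": -0.002, "ay": 0, "az": 0, "claw": 50},
    {"tx": -11, "ty": -0.5, "tz": 1.2, "ax": -0.002, "ay": 0, "az": 0, "claw": 50},
    {"tx": -12, "ty": -0.5, "tz": 1.2, "ax": -0.002, "ay": 0, "az": 0, "claw": 50},
  ],
)

```text
time_s: 9.13
tcp_pos: [0.5558, 0.1405, 0.1029]
ee_rot: [[0.086, -0.996, 0.001], [-0.996, -0.086, 0.001], [-0.001, -0.001, -1.0]]
wrist_force: [0.0, -0.3, -2.6]
gripper_width: 0.712
gripper_force: 29.9
```

Request:
servo_tool(
  deltas=[
    {"tx": -0.5, "ty": 0, "tz": 0, "ax": 0, "ay": 0, "az": 0, "claw": 50},
    {"tx": -1, "ty": 0, "tz": 0, "ax": 0, "ay": 0, "az": 0, "claw": 50},
    {"tx": -1.5, "ty": 0, "tz": 0, "ax": 0, "ay": 0, "az": 0, "claw": 50},
    {"tx": -2, "ty": 0, "tz": 0, "ax": 0, "ay": 0, "az": 0, "claw": 50},
  ],
)

```text
time_s: 9.47
tcp_pos: [0.5554, 0.1419, 0.1029]
ee_rot: [[0.086, -0.996, 0.0], [-0.996, -0.086, 0.0], [-0.0, -0.0, -1.0]]
wrist_force: [0.5, -2.2, -0.5]
gripper_width: 0.707
gripper_force: 29.9
```

```bash
python3 st.py
```

```text
[0.5554 0.1419 0.1029] 9.4667 [ 0.51 -2.2  -0.48] push 2.24 [[0.086, -0.9963, 0.0002], [-0.9963, -0.086, 0.0003], [-0.0003, -0.0002, -1.0]]
delta mm [ 0.4 -0.2 -0.1] rot [-0.0002  0.0003  0.0006] deg 0.0 rows>= 1.0 t 9.4667
```

Contact came at y ≈ 0.1415, exactly where the faces should meet. Unseated knobs would have touched 5 mm earlier, so the knobs are in. I'll slide back slowly now.

Request:
servo_tool(
  deltas=[
    {"tx": -0.6, "ty": 0, "tz": 0, "ax": 0, "ay": 0, "az": 0, "claw": 50},
    {"tx": -1.2, "ty": 0, "tz": 0, "ax": 0, "ay": 0, "az": 0, "claw": 50},
    {"tx": -1.8, "ty": 0, "tz": 0, "ax": 0, "ay": 0, "az": 0, "claw": 50},
    {"tx": -2.4, "ty": 0, "tz": 0, "ax": 0, "ay": 0, "az": 0, "claw": 50},
    {"tx": -3, "ty": 0, "tz": 0, "ax": 0, "ay": 0, "az": 0, "claw": 50},
  ],
)

```text
time_s: 9.88
tcp_pos: [0.5552, 0.1453, 0.1029]
ee_rot: [[0.086, -0.996, 0.001], [-0.996, -0.086, 0.001], [-0.001, -0.001, -1.0]]
wrist_force: [1.0, -0.7, -2.9]
gripper_width: 0.713
gripper_force: 29.9
```

Request:
servo_tool(
  deltas=[
    {"tx": -0.6, "ty": 0, "tz": 0, "ax": 0, "ay": 0, "az": 0, "claw": 50},
    {"tx": -1.2, "ty": 0, "tz": 0, "ax": 0, "ay": 0, "az": 0, "claw": 50},
    {"tx": -1.8, "ty": 0, "tz": 0, "ax": 0, "ay": 0, "az": 0, "claw": 50},
  ],
)

```text
time_s: 10.13
tcp_pos: [0.5552, 0.1468, 0.1029]
ee_rot: [[0.086, -0.996, 0.001], [-0.996, -0.086, 0.0], [-0.0, -0.001, -1.0]]
wrist_force: [1.3, -4.8, -1.4]
gripper_width: 0.71
gripper_force: 29.9
```

```bash
python3 st.py
```

```text
[0.5552 0.1468 0.1029] 10.1333 [ 1.26 -4.83 -1.42] push 4.92 [[0.0861, -0.9963, 0.0007], [-0.9963, -0.0861, 0.0005], [-0.0004, -0.0007, -1.0]]
delta mm [ 5.3 -0.  -0.1] rot [-0.0007  0.0004  0.0007] deg 0.1 rows>= 1.0 t 10.1333
```

Request:
servo_tool(
  deltas=[
    {"tx": -0.4, "ty": 0, "tz": 0, "ax": 0, "ay": 0, "az": 0, "claw": 50},
    {"tx": -0.8, "ty": 0, "tz": 0, "ax": 0, "ay": 0, "az": 0, "claw": 50},
    {"tx": -1.2, "ty": 0, "tz": 0, "ax": 0, "ay": 0, "az": 0, "claw": 50},
    {"tx": -1.6, "ty": 0, "tz": 0, "ax": 0, "ay": 0, "az": 0, "claw": 50},
  ],
)

```text
time_s: 10.47
tcp_pos: [0.5551, 0.1477, 0.103]
ee_rot: [[0.086, -0.996, 0.001], [-0.996, -0.086, -0.0], [0.0, -0.0, -1.0]]
wrist_force: [2.2, -7.3, -2.7]
gripper_width: 0.713
gripper_force: 29.9
```

Request:
servo_tool(
  deltas=[
    {"tx": -0.4, "ty": 0, "tz": 0, "ax": 0, "ay": 0, "az": 0, "claw": 50},
    {"tx": -0.8, "ty": 0, "tz": 0, "ax": 0, "ay": 0, "az": 0, "claw": 50},
  ],
)

```text
time_s: 10.63
tcp_pos: [0.555, 0.1482, 0.103]
ee_rot: [[0.086, -0.996, 0.0], [-0.996, -0.086, -0.001], [0.001, -0.0, -1.0]]
wrist_force: [1.8, -9.8, -1.2]
gripper_width: 0.709
gripper_force: 29.9
```

Request:
servo_tool(
  deltas=[
    {"tx": -0.4, "ty": 0, "tz": 0, "ax": 0, "ay": 0, "az": 0, "claw": 50},
    {"tx": -0.8, "ty": 0, "tz": 0, "ax": 0, "ay": 0, "az": 0, "claw": 50},
  ],
)

```text
time_s: 10.8
tcp_pos: [0.555, 0.1486, 0.103]
ee_rot: [[0.086, -0.996, 0.0], [-0.996, -0.086, -0.001], [0.001, -0.0, -1.0]]
wrist_force: [2.3, -10.2, -1.8]
gripper_width: 0.71
gripper_force: 29.9
```

Request:
servo_tool(
  deltas=[
    {"tx": -0.4, "ty": 0, "tz": 0, "ax": 0, "ay": 0, "az": 0, "claw": 50},
    {"tx": -0.8, "ty": 0, "tz": 0, "ax": 0, "ay": 0, "az": 0, "claw": 50},
    {"tx": -0.8, "ty": 0, "tz": 0, "ax": 0, "ay": 0, "az": 0, "claw": 50},
    {"tx": -0.8, "ty": 0, "tz": 0, "ax": 0, "ay": 0, "az": 0, "claw": 50},
    {"tx": -0.8, "ty": 0, "tz": 0, "ax": 0, "ay": 0, "az": 0, "claw": 50},
  ],
)

```text
time_s: 11.22
tcp_pos: [0.5549, 0.149, 0.103]
ee_rot: [[0.086, -0.996, 0.0], [-0.996, -0.086, -0.002], [0.002, -0.0, -1.0]]
wrist_force: [2.4, -10.6, -1.3]
gripper_width: 0.713
gripper_force: 29.9
```

```bash
python3 - <<'E'
from h import *
b=capture('scene');c=capture('wrist')
B=cv2.resize(b[150:270,290:370],None,fx=5,fy=5,interpolation=cv2.INTER_CUBIC)
W=cv2.resize(c,(400,300));H=np.zeros((600,800,3),np.uint8);H[:,:400]=B;H[:300,400:]=W
cv2.imwrite('pics/shut.png',H)
E
python3 st.py
```

```text
[0.555 0.149 0.103] 11.3167 [ 2.02 -9.38 -1.56] push 9.52 [[0.0858, -0.9963, 0.0003], [-0.9963, -0.0858, -0.0018], [0.0018, -0.0001, -1.0]]
delta mm [ 7.5 -0.   0. ] rot [-0.0001 -0.0018  0.0004] deg 0.1 rows>= 1.0 t 11.3167
```

View pics/shut.png

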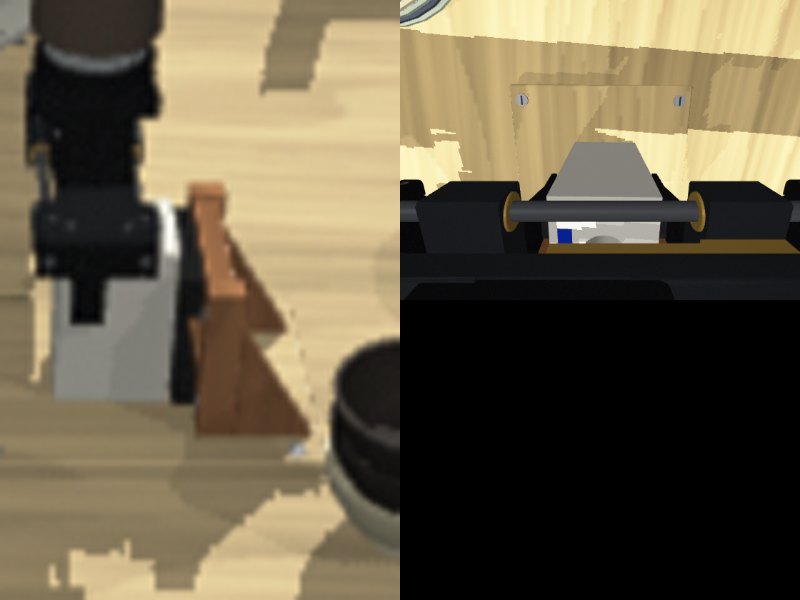

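Shut: no gap shows between the halves and the back sits on the pads. I'll bring the force up to about 12 N and hold.

Request:
servo_tool(
  deltas=[
    {"tx": -0.4, "ty": 0, "tz": 0, "ax": 0, "ay": 0, "az": 0, "claw": 50},
    {"tx": -0.8, "ty": 0, "tz": 0, "ax": 0, "ay": 0, "az": 0, "claw": 50},
    {"tx": -1.2, "ty": 0, "tz": 0, "ax": 0, "ay": 0, "az": 0, "claw": 50},
    {"tx": -1.2, "ty": 0, "tz": 0, "ax": 0, "ay": 0, "az": 0, "claw": 50},
    {"tx": -1.2, "ty": 0, "tz": 0, "ax": 0, "ay": 0, "az": 0, "claw": 50},
    {"tx": -1.2, "ty": 0, "tz": 0, "ax": 0, "ay": 0, "az": 0, "claw": 50},
  ],
)

```text
time_s: 11.82
tcp_pos: [0.5549, 0.1497, 0.103]
ee_rot: [[0.086, -0.996, 0.0], [-0.996, -0.086, -0.003], [0.003, 0.0, -1.0]]
wrist_force: [2.6, -12.2, -1.9]
gripper_width: 0.714
gripper_force: 29.9
```

Request:
servo_tool(
  deltas=[
    {"tx": 0, "ty": 0, "tz": 0, "ax": 0, "ay": 0, "az": 0, "claw": 50},
    {"tx": 0, "ty": 0, "tz": 0, "ax": 0, "ay": 0, "az": 0, "claw": 50},
    {"tx": 0, "ty": 0, "tz": 0, "ax": 0, "ay": 0, "az": 0, "claw": 50},
    {"tx": 0, "ty": 0, "tz": 0, "ax": 0, "ay": 0, "az": 0, "claw": 50},
    {"tx": 0, "ty": 0, "tz": 0, "ax": 0, "ay": 0, "az": 0, "claw": 50},
    {"tx": 0, "ty": 0, "tz": 0, "ax": 0, "ay": 0, "az": 0, "claw": 50},
  ],
)

```text
time_s: 12.32
tcp_pos: [0.5549, 0.1497, 0.103]
ee_rot: [[0.086, -0.996, -0.0], [-0.996, -0.086, -0.003], [0.003, 0.0, -1.0]]
wrist_force: [2.7, -11.4, -1.2]
gripper_width: 0.71
gripper_force: 29.9
```

```bash
python3 st.py
```

```text
[0.5549 0.1497 0.103 ] 12.3167 [  2.72 -11.36  -1.22] push 11.55 [[0.0858, -0.9963, -0.0], [-0.9963, -0.0858, -0.0026], [0.0026, 0.0002, -1.0]]
delta mm [ 8.2 -0.1  0.1] rot [ 0.0002 -0.0026  0.0004] deg 0.1 rows>= 1.0 t 12.3167
```

Steady at about 12 N, so I hold here.

Request:
servo_tool(
  deltas=[
    {"tx": -0.2, "ty": 0, "tz": 0, "ax": 0, "ay": 0, "az": 0, "claw": 50},
    {"tx": -0.2, "ty": 0, "tz": 0, "ax": 0, "ay": 0, "az": 0, "claw": 50},
    {"tx": -0.2, "ty": 0, "tz": 0, "ax": 0, "ay": 0, "az": 0, "claw": 50},
    {"tx": -0.2, "ty": 0, "tz": 0, "ax": 0, "ay": 0, "az": 0, "claw": 50},
    {"tx": -0.2, "ty": 0, "tz": 0, "ax": 0, "ay": 0, "az": 0, "claw": 50},
    {"tx": -0.2, "ty": 0, "tz": 0, "ax": 0, "ay": 0, "az": 0, "claw": 50},
    {"tx": -0.2, "ty": 0, "tz": 0, "ax": 0, "ay": 0, "az": 0, "claw": 50},
    {"tx": -0.2, "ty": 0, "tz": 0, "ax": 0, "ay": 0, "az": 0, "claw": 50},
    {"tx": -0.2, "ty": 0, "tz": 0, "ax": 0, "ay": 0, "az": 0, "claw": 50},
    {"tx": -0.2, "ty": 0, "tz": 0, "ax": 0, "ay": 0, "az": 0, "claw": 50},
    {"tx": -0.2, "ty": 0, "tz": 0, "ax": 0, "ay": 0, "az": 0, "claw": 50},
    {"tx": -0.2, "ty": 0, "tz": 0, "ax": 0, "ay": 0, "az": 0, "claw": 50},
  ],
)

```text
time_s: 13.32
tcp_pos: [0.5549, 0.1497, 0.1031]
ee_rot: [[0.086, -0.996, -0.0], [-0.996, -0.086, -0.003], [0.003, 0.0, -1.0]]
wrist_force: [3.3, -13.0, -1.5]
gripper_width: 0.712
gripper_force: 29.9
```

Request:
servo_tool(
  deltas=[
    {"tx": 0, "ty": 0, "tz": 0, "ax": 0, "ay": 0, "az": 0, "claw": 50},
    {"tx": 0, "ty": 0, "tz": 0, "ax": 0, "ay": 0, "az": 0, "claw": 50},
    {"tx": 0, "ty": 0, "tz": 0, "ax": 0, "ay": 0, "az": 0, "claw": 50},
    {"tx": 0, "ty": 0, "tz": 0, "ax": 0, "ay": 0, "az": 0, "claw": 50},
    {"tx": 0, "ty": 0, "tz": 0, "ax": 0, "ay": 0, "az": 0, "claw": 50},
    {"tx": 0, "ty": 0, "tz": 0, "ax": 0, "ay": 0, "az": 0, "claw": 50},
    {"tx": 0, "ty": 0, "tz": 0, "ax": 0, "ay": 0, "az": 0, "claw": 50},
    {"tx": 0, "ty": 0, "tz": 0, "ax": 0, "ay": 0, "az": 0, "claw": 50},
    {"tx": 0, "ty": 0, "tz": 0, "ax": 0, "ay": 0, "az": 0, "claw": 50},
    {"tx": 0, "ty": 0, "tz": 0, "ax": 0, "ay": 0, "az": 0, "claw": 50},
    {"tx": 0, "ty": 0, "tz": 0, "ax": 0, "ay": 0, "az": 0, "claw": 50},
    {"tx": 0, "ty": 0, "tz": 0, "ax": 0, "ay": 0, "az": 0, "claw": 50},
  ],
)

```text
time_s: 14.32
tcp_pos: [0.5549, 0.1498, 0.1031]
ee_rot: [[0.086, -0.996, 0.0], [-0.996, -0.086, -0.003], [0.003, 0.0, -1.0]]
wrist_force: [3.4, -12.3, -1.6]
gripper_width: 0.712
gripper_force: 29.9
```

Request:
servo_tool(
  deltas=[
    {"tx": 0, "ty": 0, "tz": 0, "ax": 0, "ay": 0, "az": 0, "claw": 50},
    {"tx": 0, "ty": 0, "tz": 0, "ax": 0, "ay": 0, "az": 0, "claw": 50},
    {"tx": 0, "ty": 0, "tz": 0, "ax": 0, "ay": 0, "az": 0, "claw": 50},
    {"tx": 0, "ty": 0, "tz": 0, "ax": 0, "ay": 0, "az": 0, "claw": 50},
    {"tx": 0, "ty": 0, "tz": 0, "ax": 0, "ay": 0, "az": 0, "claw": 50},
    {"tx": 0, "ty": 0, "tz": 0, "ax": 0, "ay": 0, "az": 0, "claw": 50},
    {"tx": 0, "ty": 0, "tz": 0, "ax": 0, "ay": 0, "az": 0, "claw": 50},
    {"tx": 0, "ty": 0, "tz": 0, "ax": 0, "ay": 0, "az": 0, "claw": 50},
    {"tx": 0, "ty": 0, "tz": 0, "ax": 0, "ay": 0, "az": 0, "claw": 50},
    {"tx": 0, "ty": 0, "tz": 0, "ax": 0, "ay": 0, "az": 0, "claw": 50},
    {"tx": 0, "ty": 0, "tz": 0, "ax": 0, "ay": 0, "az": 0, "claw": 50},
    {"tx": 0, "ty": 0, "tz": 0, "ax": 0, "ay": 0, "az": 0, "claw": 50},
  ],
)

```text
time_s: 15.32
tcp_pos: [0.5549, 0.1497, 0.1031]
ee_rot: [[0.086, -0.996, -0.0], [-0.996, -0.086, -0.003], [0.003, 0.0, -1.0]]
wrist_force: [3.4, -13.1, -1.4]
gripper_width: 0.71
gripper_force: 29.9
```

Request:
servo_tool(
  deltas=[
    {"tx": 0, "ty": 0, "tz": 0, "ax": 0, "ay": 0, "az": 0, "claw": 50},
    {"tx": 0, "ty": 0, "tz": 0, "ax": 0, "ay": 0, "az": 0, "claw": 50},
    {"tx": 0, "ty": 0, "tz": 0, "ax": 0, "ay": 0, "az": 0, "claw": 50},
    {"tx": 0, "ty": 0, "tz": 0, "ax": 0, "ay": 0, "az": 0, "claw": 50},
    {"tx": 0, "ty": 0, "tz": 0, "ax": 0, "ay": 0, "az": 0, "claw": 50},
    {"tx": 0, "ty": 0, "tz": 0, "ax": 0, "ay": 0, "az": 0, "claw": 50},
    {"tx": 0, "ty": 0, "tz": 0, "ax": 0, "ay": 0, "az": 0, "claw": 50},
    {"tx": 0, "ty": 0, "tz": 0, "ax": 0, "ay": 0, "az": 0, "claw": 50},
    {"tx": 0, "ty": 0, "tz": 0, "ax": 0, "ay": 0, "az": 0, "claw": 50},
    {"tx": 0, "ty": 0, "tz": 0, "ax": 0, "ay": 0, "az": 0, "claw": 50},
    {"tx": 0, "ty": 0, "tz": 0, "ax": 0, "ay": 0, "az": 0, "claw": 50},
    {"tx": 0, "ty": 0, "tz": 0, "ax": 0, "ay": 0, "az": 0, "claw": 50},
  ],
)

```text
time_s: 16.32
tcp_pos: [0.5549, 0.1498, 0.1031]
ee_rot: [[0.086, -0.996, 0.0], [-0.996, -0.086, -0.003], [0.003, 0.0, -1.0]]
wrist_force: [3.4, -12.3, -1.6]
gripper_width: 0.708
gripper_force: 29.9
```

```bash
python3 -c "
from station import *
print(finish_job())"
```

```text
the job is handed in; nothing more can be done
None
```

The job is handed in at about 16 s of the 45 s allowed: the mould is shut, with the knobs judged seated by where the faces met, and pressed on the pads at a wrist-measured 12–13 N for over 4 s, still gripped about 87 mm above the foot; no verdict was shown.

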